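# Clamp a lamp module in the board holder: snug, then a quarter turn

## Task

Pick up the lamp module by its heatsink block, lay it flat in the channel of the board holder and slide it, bare end first, under the clamp until it is fully home against the end stop. Then tighten the clamp knob clockwise until you feel the resistance rise sharply as the foot bites on the module, and give it a quarter turn more and no further (far too tight would crack the board). Let go, and leave the other things on the bench where they are.

Things in the scene. Friction and masses are not known exactly. Their poses are not given: they have to be found in the camera images.
- holder: board holder, fixed to the bench; origin: centre of its underside. Grey base plate 210 (x) x 116 (y) x 12 mm; its top, z = 12 mm, is the channel's floor. Its +x runs along the channel from the open mouth at the robot's side to the end stop. A portal spans the channel at x = 50 to 74 mm: posts at |y| = 46 to 57 mm, beam underside at z = 40 mm, top at z = 50 mm.
- channel_mouth (a point): middle of the channel's mouth on its floor, holder frame (-36, 0, 12) mm, axes as the holder's. Two rails 10 mm high, inner faces at y = +-31.5 mm (63 mm apart), run from x = -10 mm to the end stop; from x = -36 to -10 mm they flare, 81 mm apart at the opening. The floor before the mouth (x = -105 to -36 mm) is open.
- stop_face (a point): foot of the end stop's face at the channel's middle, holder frame (95, 0, 12) mm, axes as the holder's; the stop rises 12 mm over the floor. Fully home, the module's +x edge touches it (module origin at the holder's x = 30 mm).
- clamp_knob: black ribbed round knob above the portal, 36 mm diameter, 30 mm tall, axis vertical at the holder's x = 62 mm, y = 0; origin: centre of its underside. Round: grip it at any yaw. Clockwise from above tightens: it sinks 16 mm per turn and carries the foot down. At the start its top is 99 to 100 mm above the table; when tight still 4 mm or more clear of the beam. It stays where it is left.
- beam_top (a point): where the screw leaves the beam, holder frame (62, 0, 50) mm. Below it the screw carries a rubber foot, 58 mm across, hidden by the beam. The foot starts clear of a seated module, by 2 to 10 mm: its setting on the screw differs each time and is not measured. Free turning takes 0.03 N m; at touch (13 N) torque jumps about 0.2 N m, then a spring in the foot adds about 0.1 N m and 6 N per rad.
- module: lamp module, 340 to 500 g: aluminium plate 130 (x) x 60 (y) x 8 mm lying flat; origin: centre of its underside, z up. White skin and yellow lamps (2 mm high) on top, and a dark finned heatsink block at x = -45 mm. The +x end (x = 0 to 65 mm) is bare metal and goes under the clamp, the module's x along the holder's x.
- heatsink_top (a point): middle of the heatsink block's top, module frame (-45, 0, 40) mm, axes as the module's. The block is 30 (x) x 24 (y) mm and rises from the plate's top (z = 8 mm) to z = 40 mm: grip it here, across y.
- spool: steel solder spool, 52 mm across, 40 mm tall; a bystander, origin at the centre of its underside
- jar: amber glass jar, 50 mm across, 60 mm tall; a bystander, origin at the centre of its underside
- pen: blue pen lying flat, 145 mm long, 11 mm thick; a bystander, origin at the centre of its underside
- driver: screwdriver lying flat along its x; a bystander, origin at the centre of its underside
- spare_board: bare white circuit board lying flat, 100 x 32 x 5 mm; a bystander, origin at the centre of its underside
- chip_socket: small black chip socket, 32 x 12 x 10 mm; a bystander, origin at the centre of its underside
Things that resemble listed ones, but are neither listed nor needed, are in the scene too. What is shaped like the holder but orange is not meant.

How it is judged:
By the outcome, as a careful person would: the job done as asked, in the order asked, and still so for the second after the job is handed in, with the robot touching nothing.
It also fails if it takes over 72 s, if anything falls off the work surface, if the arm or the gripper's body presses on something with over 40 N, if the wrist force passes 120 N, or if a joint passes its speed limit or range.

## Robot

A 7-joint arm with a two-finger parallel gripper is mounted at the origin on the work surface. World frame = base frame: x ahead of the robot, y to its left, z up, the work surface at z = 0. Lengths are in m, angles in rad, forces in N, time in s.
With the tool pointing down it reaches from about 0.35 to 0.9 m from the base axis. Payload 8.1 kg.
Tool frame: the origin (TCP) lies midway between the tips of the shut fingers; the grasp point (between the pads) lies 19 mm behind it; z points along the fingers, y is the line along which they close (so a half turn about z gives the same grasp; the last joint's range is limited). The gripper opens to 92 mm and grips with 3 to 60 N. Pads are 19 mm wide; open, the fingers measure 130 mm over their backs; the gripper's body (75 mm by 190 mm) begins 47 mm behind the grasp point.
Start: joints at [-1.395, 0.434, 0.025, 1.573, -0.012, 1.134, -0.075], TCP at [0.172, 0.601, 0.227] pointing down, gripper open.
Joint ranges: [-2.62, 2.62], [-0.44, 2.09], [-1.27, 1.32], [0.08, 2.57], [-1.32, 4.46], [0.12, 2], [-2.74, 2.74]. Speed limits (rad/s): [2.22, 2.22, 3.01, 3.01, 3.14, 3.14, 3.14].

## Interface

Orientations are given as a rotation vector (axis times angle).
In Python, from cell import arm gives the robot as it stands.
- The arm moves only by the tool send_rows, never from a script. Its argument "increments" is a list of rows, each a list of 3 entries, a list of its own where there are three numbers: the finger opening in cm, from 0 to 9.18, then the shift along the tool's x, y, z in cm, then the turn, a rotation vector about the tool's x, y, z in rad. A call has 1 to 5 rows; each row shifts and turns the commanded pose from where the row before left it, along the tool's axes as they then stand; what a row does not reach is not made up. A row lasts 1/10 s, in which the tool goes at most 50 mm and 8.59 degrees, less where a joint would pass 70% of its speed; a pose out of reach is approached as far as the arm can. A call is refused whole if a number of a shift passes 5 or a number of a turn 0.15, either way. A call with a gripper value outside its range is refused whole. The fingers move at their own pace and stop on an object; "force" is the grip in N (left out, the last holds). Time passes only in rows, so rows that do not move let the fingers close. It gives the time, the measured TCP pose, the force, the opening and the grip force at its end, in the units of the state.
- arm.observe(): the state, without advancing time (a new reading comes with each control period).
- arm.get_image(name): name is "side" or "top"; returns the picture (400x640x3 uint8, red, green, blue); there is no depth.
- arm.camera_params(name): a dict with "camera_matrix" (3x3 intrinsics, pixels), "k1" (the pictures are not rectified: a ray, as slopes to the right and down, at radius r is drawn at 1 + k1 r^2 times it, then the intrinsics apply), "R" (3x3) and "t" (3): a world point X has camera coordinates R X + t. Camera axes: x right, y down, z forward; pixel columns grow to the right and rows downward; lengths in m; the calibration is good to about 2 mm. A picture is of the moment at which its call begins. camera_params takes no time and is no camera call.
- arm.sign_off(): hands the job in; it is judged then, once.
The state is a dict: "clock": time; "joints": joint angles; "dq": joint speeds; "joint_efforts": joint torques, N m; "position": TCP position; "ee_rot": TCP orientation; "force": force on the tool from outside, world axes, zero at the start; "ft_torque": the same for the moment, N m; "width": opening from 0.0 (shut) to 1.0 (fully open); "gripper_force": force on a finger pad.
Only numpy, scipy, OpenCV 4.12 (cv2) and the standard library are available. Lean on these libraries where they do the work, as an engineer would, in place of code of your own. Each camera call takes 0.05 s, during which the arm holds its last target. There are 200 camera calls.

## Working session

There is one attempt and no reset: what is moved stays moved. The work goes in short steps, Python scripts to look and compute and a tool call to move; the robot and the scene stay as the last step left them, time stands still between calls to the robot, and variables do not carry over. Pictures are saved under pics/ and viewed, at most 10 in all, crops included, and the job is handed in when it is done.

Besides the shell and the picture viewer there is one more tool, called in YAML: its name, and indented under it one key for each argument. send_rows: Moves the arm, as the interface text tells. Its arguments: {"type":"object","properties":{"increments":{"type":"array"},"force":{"type":"number"}},"required":["increments"]}

```bash
mkdir -p pics; ls; python3 - <<'E'
from cell import arm
import cv2
for n in("top","side"):
    cv2.imwrite(f"pics/{n}0.png",arm.get_image(n)[:,:,::-1])
    print(n,arm.camera_params(n))
print(arm.observe())
E
```

```text
pics
top {'camera_matrix': array([[421.59539413,   0.        , 313.61816842],
       [  0.        , 421.59539413, 199.05243835],
       [  0.        ,   0.        ,   1.        ]]), 'k1': 0.03270749691626386, 'R': array([[ 0.00930172, -0.99973528, -0.02104407],
       [-0.99858172, -0.00818361, -0.05260778],
       [ 0.05242164,  0.02150357, -0.99839349]]), 't': array([0.01477675, 0.54131768, 1.03042241])}
side {'camera_matrix': array([[425.58747611,   0.        , 314.73790002],
       [  0.        , 425.58747611, 194.60107874],
       [  0.        ,   0.        ,   1.        ]]), 'k1': 0.032844547383435035, 'R': array([[-0.99873491, -0.05003616, -0.00499596],
       [-0.02758586,  0.62825406, -0.77751904],
       [ 0.0420428 , -0.77639759, -0.62883955]]), 't': array([0.55756725, 0.07367136, 1.27261817])}
{'clock': 0.1, 'joints': array([-1.39459875,  0.43513889,  0.02497131,  1.57400044, -0.01157731,
        1.13397985, -0.0751122 ]), 'dq': array([-0.0017584 , -0.00258658,  0.00108987, -0.0032022 ,  0.00054253,
        0.00177231,  0.00156926]), 'joint_efforts': array([ 2.66903633e-03, -6.69137406e+01,  9.87731405e-01, -3.15148008e+01,
       -6.06348133e-02,  3.73486569e-02,  1.17861400e-04]), 'position': array([0.17193277, 0.60041947, 0.22603457]), 'ee_rot': array([-4.36619337e-01, -3.11105588e+00,  2.16959605e-03]), 'force': array([-0.74031239,  0.79118782, -0.66262514]), 'ft_torque': array([-0.00075091, -0.04624994, -0.03124629]), 'gripper_force': 0.0, 'width': 1.000504098676086}
```

View pics/top0.png

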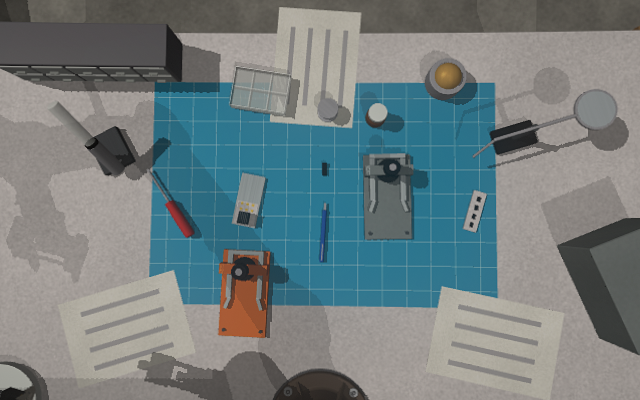

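View pics/side0.png

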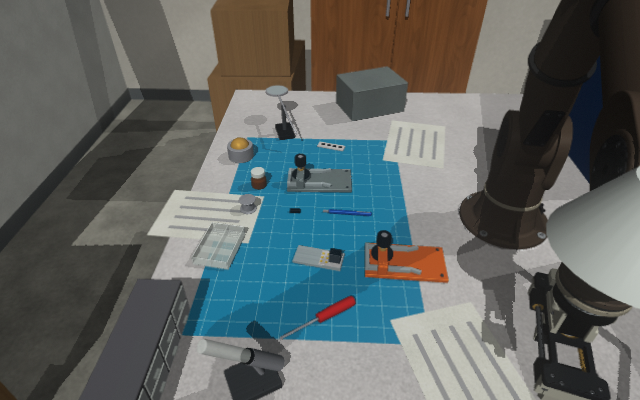

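The top view shows the grey holder near (388,197), with its knob at (392,168), and an orange decoy at (245,293). Things that could be taken for the module: the plate with the dark heatsink at (250,200), the tray at (262,90), and the spare board at (475,212). I choose (250,200) because it has the heatsink block at (245,217), yellow lamps and a bare end pointing up. The side view agrees: module at (318,258), holder at (320,180).

```bash
cat > h.py <<'E'
import numpy as np, cv2
from cell import arm
P={n:arm.camera_params(n) for n in("top","side")}
def ray(n,uv):
    p=P[n];K=p["camera_matrix"]
    d=(np.array(uv,float)-[K[0,2],K[1,2]])/K[0,0]
    s=d.copy()
    for _ in range(20): s=d/(1+p["k1"]*(s@s))
    return -p["R"].T@p["t"], p["R"].T@np.array([s[0],s[1],1])
def onz(n,uv,z):
    o,d=ray(n,uv); return o+d*(z-o[2])/d[2]
def two(a,b):
    A=np.zeros((3,3));B=np.zeros(3)
    for n,uv in(("top",a),("side",b)):
        o,d=ray(n,uv);d=d/np.linalg.norm(d);M=np.eye(3)-np.outer(d,d);A+=M;B+=M@o
    return np.linalg.solve(A,B)
def proj(n,X):
    p=P[n];c=p["R"]@np.array(X)+p["t"];s=c[:2]/c[2];s=s*(1+p["k1"]*(s@s))
    K=p["camera_matrix"];return K[0,0]*s+K[:2,2]
E
python3 - <<'E'
from h import *
im=cv2.imread("pics/top0.png")
hsv=cv2.cvtColor(im,cv2.COLOR_BGR2HSV)
blue=(hsv[...,0]>90)&(hsv[...,0]<110)&(hsv[...,1]>110)
def blob(x0,y0,x1,y1,m):
    s=np.zeros(im.shape[:2],np.uint8);s[y0:y1,x0:x1]=m[y0:y1,x0:x1]*255
    s=cv2.morphologyEx(s,cv2.MORPH_OPEN,np.ones((3,3)))
    cs,_=cv2.findContours(s,0,2);return max(cs,key=cv2.contourArea)
for nm,b,z in(("mod",(225,165,275,235),.008),("hold",(355,145,420,248),.012)):
    c=blob(*b,~blue);r=cv2.minAreaRect(c);bx=cv2.boxPoints(r)
    print(nm,cv2.contourArea(c),r)
    for q in bx: print(q.round(1),onz("top",q,z).round(4))
a=cv2.resize(im[160:245,215:300],None,fx=4.7,fy=4.7,interpolation=2)[:399,:399]
b=cv2.resize(im[145:245,340:440],(399,399),interpolation=2)
cv2.imwrite("pics/crop.png",np.hstack([a,b]))
E
```

```text
mod 1218.5 ((248.28848266601562, 200.05770874023438), (24.90675163269043, 52.951358795166016), 11.309932708740234)
[230.9 223.6] [0.4786 0.2254 0.008 ]
[241.3 171.7] [0.6088 0.2018 0.008 ]
[265.7 176.5] [0.597  0.1403 0.008 ]
[255.3 228.5] [0.467  0.1642 0.008 ]
hold 3961.0 ((388.0, 196.0), (86.0, 50.0), 90.0)
[363. 153.] [ 0.6571 -0.1024  0.012 ]
[413. 153.] [ 0.6577 -0.2259  0.012 ]
[413. 239.] [ 0.4451 -0.2253  0.012 ]
[363. 239.] [ 0.4437 -0.103   0.012 ]
```

View pics/crop.png

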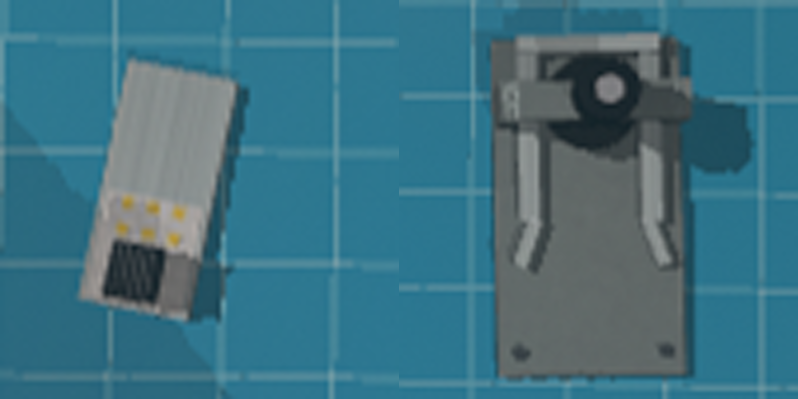

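The left crop confirms the choice: the module's bare end is up at (128–238, 60–85), with lamps and a dark heatsink at about (133,271). The right crop shows the grey holder with its open mouth at the bottom, flared rails, and the knob axis at about (605,90). Next I'll refine with sub-pixel edges and work out the first move.

```bash
cat >> h.py <<'E'
def edge(n,im,a,b,half=5,N=30):
    """subpixel edge line near world/pixel segment a-b: strongest gradient along normal; returns two pixel points"""
    a,b=np.array(a,float),np.array(b,float);t=(b-a)/np.linalg.norm(b-a);nn=np.array([-t[1],t[0]])
    s=np.arange(-half,half+.01,.25);pts=[]
    for f in np.linspace(.08,.92,N):
        q=a+f*(b-a)+s[:,None]*nn
        v=cv2.remap(im.astype(np.float32),q[:,0].astype(np.float32)[:,None],q[:,1].astype(np.float32)[:,None],1)[:,0]
        v=np.convolve(v,np.ones(3)/3,'valid');g=abs(np.diff(v));k=g.argmax();w=g[max(0,k-4):k+5];ss=s[2:-1][max(0,k-4):k+5][:len(w)]
        pts.append(a+f*(b-a)+nn*(w@ss/w.sum()-.125))
    pts=np.array(pts,np.float32);vx,vy,x,y=cv2.fitLine(pts,cv2.DIST_HUBER,0,.01,.01).ravel()
    r=(pts-[x,y])@np.array([-vy,vx]);c=np.array([x,y]);d=np.array([vx,vy])
    return c+d*((a-c)@d),c+d*((b-c)@d),np.median(abs(r))
E
python3 - <<'E'
from h import *
im=cv2.imread("pics/top0.png").astype(float);R=im[...,2] # red: mat low, module/holder high
def L(nm,a,b,z,half=4):
    p,q,r=edge("top",R,a,b,half);A,B=onz("top",p,z),onz("top",q,z)
    d=B-A;print(nm,p.round(1),q.round(1),A[:2].round(4),B[:2].round(4),"ang",np.degrees(np.arctan2(d[1],d[0])).round(2),round(float(r),2))
L("mod L",(232,223),(242,173),.008,3);L("mod R",(255,226),(265.5,178),.008,3)
L("mod far",(242.3,172.8),(265.6,178),.008,3);L("mod near",(232,223.8),(255,227.7),.008,3)
L("hold L",(364,235),(363.5,190),.012,3);L("hold R",(412.5,235),(412.5,190),.012,3);L("hold near",(366,238.8),(410,238.8),.012,3)
print(onz("top",(392.3,167.3),.0995),"knobtop?", P["top"]["R"].T@-P["top"]["t"])
# heatsink top dark
g=im.mean(2);m=np.zeros(g.shape,np.uint8);m[205:230,230:262]=(g[205:230,230:262]<70)*255
c=max(cv2.findContours(m,0,2)[0],key=cv2.contourArea);r=cv2.minAreaRect(c);print("hs",r,onz("top",r[0],.04))
# knob silver cap / dark circle in both views
s=cv2.imread("pics/side0.png")
cv2.imwrite("pics/crop2.png",np.hstack([cv2.resize(s[140:200,280:360],(400,300),interpolation=2),cv2.resize(s[235:283,285:349],(400,300),interpolation=2)]))
E
```

```text
mod L [231.2 222.8] [241.4 172.9] [0.4804 0.2245] [0.6058 0.2015] ang -10.41 0.13
mod R [254.8 226. ] [265.1 177.9] [0.4732 0.1655] [0.5935 0.1417] ang -11.15 0.1
mod far [242.5 172. ] [265.8 177. ] [0.6079 0.1988] [0.5959 0.1399] ang -101.5 0.1
mod near [232.1 223.4] [254.9 228.2] [0.4791 0.2224] [0.4677 0.1652] ang -101.25 0.14
hold L [364.1 235. ] [363.2 190. ] [ 0.4536 -0.1056] [ 0.5648 -0.1033] ang 1.2 0.13
hold R [410.8 235. ] [410.6 190. ] [ 0.4548 -0.2201] [ 0.5656 -0.2199] ang 0.13 0.05
hold near [366.3 241.8] [409.8 237.3] [ 0.437  -0.1112] [ 0.4492 -0.2177] ang -83.47 0.52
[ 0.61044194 -0.16053982  0.0995    ] knobtop? [ 0.48639606 -0.00295499  1.05755551]
hs ((243.28846740722656, 217.55770874023438), (11.374736785888672, 11.570852279663086), 11.309932708740234) [0.49362349 0.18863563 0.04      ]
```

View pics/crop2.png

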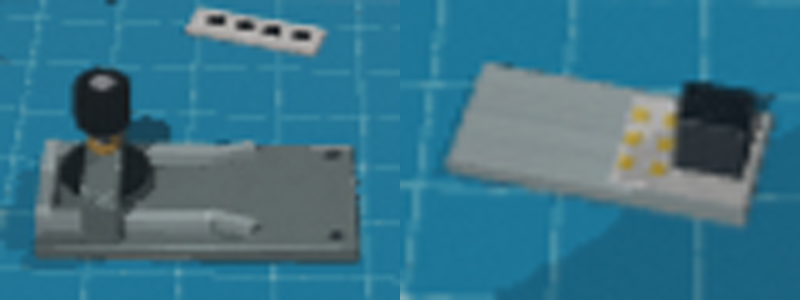

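The side crops show the holder's near top corners at crop pixels (355,148) and (358,235), the knob cap at (100,82), and the module with its heatsink at the right. The module is at about (0.538, 0.1825) with yaw −11.1°.

```bash
cat >> h.py <<'E'
from scipy.spatial.transform import Rotation as Ro
def go(x,y,z,psi,quiet=0):
    """total shift (cm, current tool axes) and turn (rad) from measured pose to target TCP, tool down, tool x at heading psi deg"""
    o=arm.observe();R0=Ro.from_rotvec(o["ee_rot"]);p=np.radians(psi)
    R1=Ro.from_matrix(np.array([[np.cos(p),np.sin(p),0],[np.sin(p),-np.cos(p),0],[0,0,-1]]))
    print("shift",(R0.inv().apply(np.array([x,y,z])-o["position"])*100).round(2),"turn",(R0.inv()*R1).as_rotvec().round(3),"t",o["clock"])
E
python3 - <<'E'
from h import *
go(.494,.191,.10,168.9)
print("knob",two((392.3,167.3),(300,156.4)))
print("near corners side z=.012",onz("side",(351,169.6),.012),onz("side",(351.4,187),.012))
print(proj("side",(.443,-.105,.012)),proj("side",(.443,-.105,0)),proj("top",(.443,-.105,.012)))
E
```

```text
shift [-42.23 -30.48  12.65] turn [-0.001  0.    -0.085] t 0.1
knob [ 0.61166306 -0.16044881  0.10014651]
near corners side z=.012 [ 0.44520368 -0.21873682  0.012     ] [ 0.44545262 -0.12203311  0.012     ]
[352.25611418 190.28364326] [352.06826022 193.20070889] [363.79681962 239.30913851]
```

send_rows:
  increments:
    - [9,[-3.5,-2.5,1],[0,0,-0.017]]
    - [9,[-3.5,-2.5,1],[0,0,-0.017]]
    - [9,[-3.5,-2.5,1],[0,0,-0.017]]
    - [9,[-3.5,-2.5,1],[0,0,-0.017]]
    - [9,[-3.5,-2.5,1],[0,0,-0.017]]

```text
clock: 0.6
position: [0.3122, 0.4356, 0.1762]
ee_rot: [-0.303, -3.127, 0.001]
force: [1.7, 0.4, -0.1]
width: 0.982
gripper_force: 0.0
```

send_rows:
  increments:
    - [6,[-3.5,-2.5,1],[0,0,0]]
    - [6,[-3.5,-2.5,1],[0,0,0]]
    - [6,[-3.5,-2.5,1],[0,0,0]]
    - [6,[-3.5,-2.5,1],[0,0,0]]
    - [6,[-3.5,-2.5,1],[0,0,0]]

```text
clock: 1.1
position: [0.4599, 0.2794, 0.1262]
ee_rot: [-0.304, -3.127, 0.0]
force: [0.6, 1.7, -0.2]
width: 0.661
gripper_force: 0.0
```

send_rows:
  increments:
    - [6,[-3.5,-2.5,1],[0,0,0]]
    - [6,[-3,-2,1],[0,0,0]]
    - [6,[0,0,0],[0,0,0]]

```text
clock: 1.4
position: [0.5172, 0.2182, 0.1053]
ee_rot: [0.316, 3.125, -0.006]
force: [-2.0, 0.3, 0.9]
width: 0.649
gripper_force: 0.0
```

```bash
python3 - <<'E'
from h import *
go(.494,.191,.014,168.9)
im=arm.get_image("side")
cv2.imwrite("pics/s1.png",cv2.resize(im[200:290,270:370,::-1],(660,594),interpolation=2))
E
```

```text
shift [ 1.73 -3.09  9.14] turn [-0.004  0.001 -0.008] t 1.4
```

View pics/s1.png

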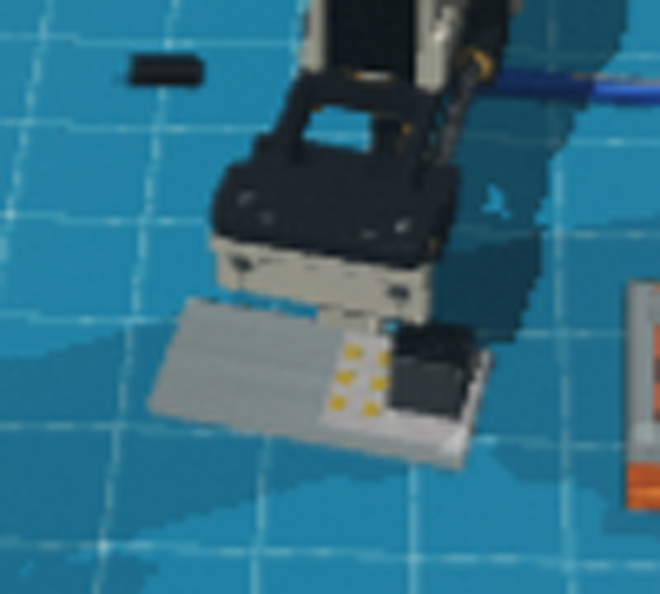

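The gripper hovers just beyond the heatsink, which is at crop (430,370). I'll centre over it and then go down.

send_rows:
  increments:
    - [6,[0.9,-1.5,1.5],[0,0,-0.004]]
    - [6,[0.8,-1.6,1.5],[0,0,-0.004]]
    - [6,[0,0,1],[0,0,0]]
    - [6,[0,0,0],[0,0,0]]

```text
clock: 1.85
position: [0.4905, 0.1978, 0.0658]
ee_rot: [-0.29, -3.126, 0.001]
force: [0.1, 0.4, 0.4]
width: 0.654
gripper_force: 0.0
```

```bash
python3 - <<'E'
from h import *
go(.494,.191,.014,168.9)
im=arm.get_image("side");im2=arm.get_image("top")
cv2.imwrite("pics/s2.png",np.hstack([cv2.resize(im[200:290,270:370,::-1],(400,360),interpolation=2),cv2.resize(im2[160:250,205:305,::-1],(400,360),interpolation=2)]))
E
```

```text
shift [-0.48 -0.6   5.18] turn [-0.001 -0.002  0.009] t 1.85
```

View pics/s2.png

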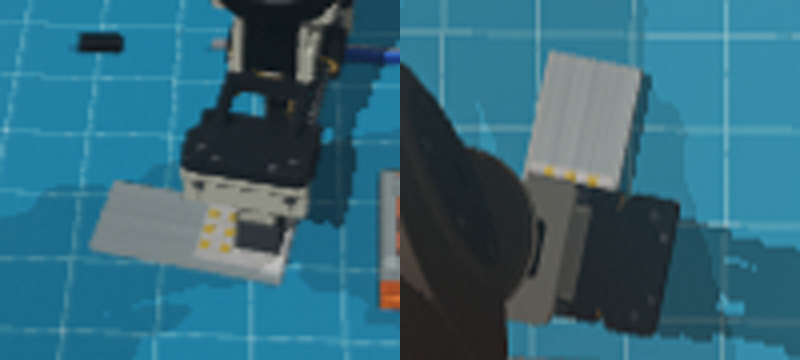

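The fingers straddle the heatsink, in line with it. I'll correct the small offset, descend and grip.

send_rows:
  increments:
    - [6,[-0.2,-0.3,0],[0,0,0]]
    - [6,[-0.2,-0.3,1.5],[0,0,0]]
    - [6,[0,0,1.7],[0,0,0]]
    - [6,[0,0,1.7],[0,0,0]]
    - [6,[0,0,0.2],[0,0,0]]

```text
clock: 2.45
position: [0.4941, 0.1903, 0.0147]
ee_rot: [-0.291, -3.127, 0.001]
force: [-0.3, 0.1, 0.1]
width: 0.655
gripper_force: 0.0
```

send_rows:
  increments:
    - [1,[0,0,0],[0,0,0]]
    - [1,[0,0,0],[0,0,0]]
    - [1,[0,0,0],[0,0,0]]
    - [1,[0,0,0],[0,0,0]]
    - [1,[0,0,0],[0,0,0]]
  force: 40

```text
clock: 2.95
position: [0.4948, 0.1909, 0.0162]
ee_rot: [0.291, 3.127, 0.001]
force: [0.1, 2.8, 0.8]
width: 0.267
gripper_force: 1.4
```

```bash
python3 - <<'E'
from h import *
go(.494,.191,.014,168.9); o=arm.observe(); print(o["position"],o["force"],o["ft_torque"],o["width"]*9.2,o["gripper_force"])
E
```

```text
shift [ 0.08 -0.    0.22] turn [0.001 0.001 0.008] t 2.95
[0.4947639  0.19086411 0.01623355] [0.14031331 2.82986387 0.76666113] [0.70604181 0.04097353 0.05790647] 2.4572295379577933 1.3524295762181282
```

send_rows:
  increments:
    - [1,[0,0,0],[0,0,0]]
    - [1,[0,0,0],[0,0,0]]
    - [1,[0,0,-1],[0,0,0]]
    - [1,[0,0,-2],[0,0,0]]
    - [1,[0,0,-2],[0,0,0]]

```text
clock: 3.45
position: [0.4934, 0.1895, 0.066]
ee_rot: [-0.292, -3.126, 0.003]
force: [-0.0, 1.0, -4.5]
width: 0.258
gripper_force: 39.9
```

send_rows:
  increments:
    - [1,[0,0,-2],[0,0,0]]
    - [1,[0,0,-1],[0,0,0]]
    - [1,[0,0,0],[0,0,0]]

```text
clock: 3.75
position: [0.495, 0.1904, 0.0969]
ee_rot: [0.292, 3.126, 0.002]
force: [0.9, -0.1, -4.0]
width: 0.259
gripper_force: 39.9
```

```bash
python3 - <<'E'
from h import *
o=arm.observe(); print(o["position"],o["force"],o["ft_torque"],o["width"]*9.2,o["gripper_force"])
# module origin at holder x=-85 -> heatsink at -130, holder origin (.549,-.162) yaw .5deg
H=np.array([.549,-.1615]);y=np.radians(.5);hx=np.array([np.cos(y),np.sin(y)])
p=H-.130*hx;print(p);go(*p,.07,180.5)
E
```

```text
[0.49495895 0.19040115 0.09690009] [ 0.9194323  -0.13150815 -3.98434391] [ 0.07925479  0.14591884 -0.01968564] 2.378949147865386 39.93051052093506
[ 0.41900495 -0.16263445]
shift [  0.94 -36.1    2.65] turn [ 0.001  0.002 -0.195] t 3.75
```

send_rows:
  increments:
    - [1,[0.1,-2,0],[0,0,0]]
    - [1,[0.1,-4,0],[0,0,0]]
    - [1,[0.1,-4,0],[0,0,0]]
    - [1,[0.1,-4,0],[0,0,0]]
    - [1,[0.1,-4,0],[0,0,0]]

```text
clock: 4.25
position: [0.4544, 0.0121, 0.0947]
ee_rot: [-0.292, -3.126, 0.001]
force: [0.6, -1.0, -3.5]
width: 0.26
gripper_force: 39.9
```

send_rows:
  increments:
    - [1,[0.1,-4,0],[0,0,0]]
    - [1,[0.1,-4,0],[0,0,0]]
    - [1,[0.1,-4,0],[0,0,0]]
    - [1,[0.1,-4,0],[0,0,-0.1]]
    - [1,[0,-2,0],[0,0,-0.095]]

```text
clock: 4.75
position: [0.4179, -0.1658, 0.0947]
ee_rot: [0.014, -3.139, 0.001]
force: [-0.7, 0.4, -3.8]
width: 0.257
gripper_force: 39.9
```

send_rows:
  increments:
    - [1,[0,0,0],[0,0,0]]
    - [1,[0,0,0],[0,0,0]]

```text
clock: 4.95
position: [0.4198, -0.1624, 0.0949]
ee_rot: [0.01, -3.14, -0.001]
force: [0.4, 0.2, -3.2]
width: 0.256
gripper_force: 39.9
```

```bash
python3 - <<'E'
from h import *
o=arm.observe(); print(o["position"],o["force"],o["width"]*9.2,o["gripper_force"])
go(.419,-.1626,.07,180.5)
im=arm.get_image("side");im2=arm.get_image("top")
cv2.imwrite("pics/side3.png",im[:,:,::-1]);cv2.imwrite("pics/top3.png",im2[:,:,::-1])
cv2.imwrite("pics/s3.png",np.hstack([cv2.resize(im[130:220,280:380,::-1],(400,360),interpolation=2),cv2.resize(im2[145:265,335:445,::-1],(396,360),interpolation=2)]))
E
```

```text
[ 0.41975851 -0.16244069  0.09491264] [ 0.35293546  0.17183978 -3.15847349] 2.3518690122056554 39.930633902549744
shift [ 0.07 -0.02  2.49] turn [ 0.001 -0.002 -0.003] t 4.95
```

View pics/s3.png

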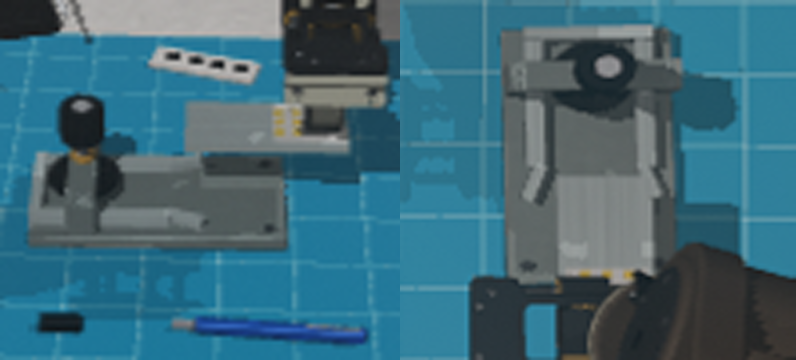

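Left (side view): the module is held level, over the near part of the holder, bare end towards the clamp. Right (top view): the module's bare end spans crop x 557–655, between the flared rails. I'll measure the lateral offset between rails and plate before lowering.

```bash
python3 - <<'E'
from h import *
im=cv2.imread("pics/top3.png");g=im.astype(float).mean(2)
C=lambda x,y:(335+(x-400)/3.6,145+y/3)
def L(nm,a,b,z,half,img=g):
    p,q,r=edge("top",img,a,b,half);A,B=onz("top",p,z),onz("top",q,z);d=B-A
    print(nm,p.round(1),q.round(1),A[:2].round(4),B[:2].round(4),"ang",np.degrees(np.arctan2(d[1],d[0])).round(2),round(float(r),2))
zt=.095-.014+.008
L("mod L",C(557,265),C(557,180),zt,2.5);L("mod R",C(655,240),C(655,180),zt,2.5);L("far",C(560,175),C(652,175),zt,2.5)
im0=cv2.imread("pics/top0.png");g0=im0.astype(float).mean(2)
# rows/cols profile for rails from first picture
for r in (176,180,184,188): print(r,g0[r,364:416].astype(int))
cv2.imwrite("pics/s4.png",cv2.resize(im0[145:245,350:425],(600,600)[::1],interpolation=2))
print([proj("top",(.549-.01+.0,-.1615+s*.0315,.022)).round(1) for s in(1,-1)],[proj("top",(.58,-.1615+s*.0315,.022)).round(1) for s in(1,-1)])
E
```

```text
mod L [378.6 233.3] [378.2 205. ] [ 0.4601 -0.1312] [ 0.5248 -0.1302] ang 0.88 0.05
mod R [404.2 224.9] [405.8 205. ] [ 0.48   -0.1891] [ 0.5254 -0.193 ] ang -4.84 0.34
far [379.4 203.3] [405.  203.3] [ 0.5287 -0.133 ] [ 0.5292 -0.1911] ang -89.54 0.02
176 [70 53 50 53 51 50 90 94 90 90 87 71 67 48 33 32 33 33 33 36 35 33 34 34
 32 35 36 34 33 34 34 33 34 31 45 53 68 91 93 89 92 79 62 59 61 61 61 65
 68 67 66 67]
180 [ 96  99  98 100  90  88 139 144 138 138 135  79  66  67  84  87  81  65
  44  35  37  37  37  38  38  38  38  37  38  42  41  56  66  67  68  55
  78  90  91  87  90  81  69  66  66  66  60  64  68  67  68  67]
184 [ 98 101 100 101  89  87 139 144 139 137 143  81  65  65  98 101 101 101
 101 102 100  99 100 101 102  88  85  85  85  69  65  65  65  81  86  73
  98 137 143 137 141 113  75  65  65  66  63  67  67  68  68  67]
188 [ 99 100 100 101  90  76 133 144 139 138 143  82  66  66  98 101 101 103
 102 101 100 100 101 101 101  99  99  98 100  99  99  98  98  98  98  87
  99 137 143 137 138 126  82  64  63  92  75  66  65  93 101 101]
[array([374.5, 200.3]), array([400.4, 200.5])] [array([374.6, 183.6]), array([400.4, 183.8])]
```

The rails' inner edges are seen at columns 374.7 and 400.5, against predictions of 374.6 and 400.4, so the channel centre is y ≈ −0.1615. The module's centre is y ≈ −0.161 with yaw ≈ 0.6°. I'll lower it.

send_rows:
  increments:
    - [1,[0,0,2],[0,0,0]]
    - [1,[0,0,2],[0,0,0]]
    - [1,[0,0,1.7],[0,0,0]]
    - [1,[0,0,0.6],[0,0,0]]
    - [1,[0,0,0],[0,0,0]]

```text
clock: 5.55
position: [0.4206, -0.1611, 0.0321]
ee_rot: [0.016, -3.14, -0.001]
force: [0.6, -0.5, -4.3]
width: 0.259
gripper_force: 39.9
```

send_rows:
  increments:
    - [1,[0,0,0.2],[0,0,0]]
    - [1,[0,0,0.1],[0,0,0]]
    - [1,[0,0,0],[0,0,0]]

```text
clock: 5.85
position: [0.4214, -0.1621, 0.0302]
ee_rot: [-0.015, 3.141, -0.0]
force: [-0.1, -0.0, -3.0]
width: 0.257
gripper_force: 39.9
```

send_rows:
  increments:
    - [1,[0,0,0.1],[0,0,0]]
    - [1,[0,0,0.1],[0,0,0]]
    - [1,[0,0,0],[0,0,0]]

```text
clock: 6.15
position: [0.4213, -0.1622, 0.0282]
ee_rot: [-0.014, 3.141, -0.0]
force: [-1.9, -0.4, 4.3]
width: 0.259
gripper_force: 39.9
```

send_rows:
  increments:
    - [1,[0,0,0.1],[0,0,0]]
    - [1,[0,0,0],[0,0,0]]

```text
clock: 6.35
position: [0.421, -0.1622, 0.0277]
ee_rot: [-0.014, 3.141, 0.0]
force: [-5.2, 1.0, 15.6]
width: 0.255
gripper_force: 40.0
```

send_rows:
  increments:
    - [1,[0,0,0.1],[0,0,0]]
    - [1,[0,0,0],[0,0,0]]

```text
clock: 6.55
position: [0.4205, -0.1622, 0.0268]
ee_rot: [0.014, -3.141, -0.0]
force: [-8.4, 1.6, 22.6]
width: 0.253
gripper_force: 40.0
```

send_rows:
  increments:
    - [1,[0,0,-0.2],[0,0,0]]
    - [1,[-1,0,0],[0,0,0]]
    - [1,[-1,0,0],[0,0,0]]
    - [1,[-1,0,0],[0,0,0]]
    - [1,[0,0,0],[0,0,0]]

```text
clock: 7.05
position: [0.4481, -0.162, 0.0277]
ee_rot: [0.012, -3.135, -0.002]
force: [-17.0, -0.9, 25.3]
width: 0.258
gripper_force: 40.0
```

```bash
python3 - <<'E'
from h import *
o=arm.observe(); print(o["position"],o["ee_rot"],o["force"],o["ft_torque"])
im=arm.get_image("side");im2=arm.get_image("top")
cv2.imwrite("pics/s5.png",np.hstack([cv2.resize(im[140:210,280:380,::-1],(400,280),interpolation=2),cv2.resize(im2[145:245,340:440,::-1],(400,400),interpolation=2)[:280]]))
E
```

```text
[ 0.44810534 -0.16202914  0.02767362] [ 1.23990710e-02 -3.13450944e+00 -1.55276076e-03] [-16.97708113  -0.90160948  25.28535823] [-0.18581346  3.84262809 -0.05609764]
```

View pics/s5.png

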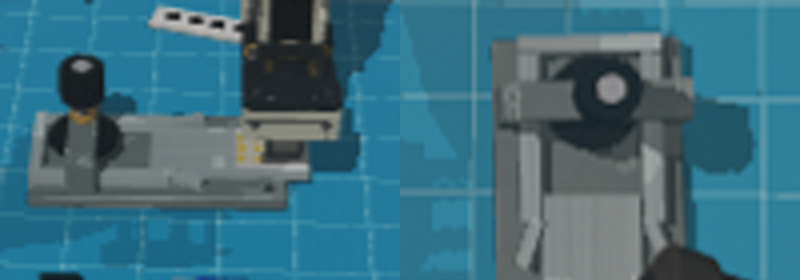

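The module is lying between the rails, its edge at crop (545–640,195) in the top view. It presses at the nose (25 N), so I'll ease the height and pitch slightly and continue.

send_rows:
  increments:
    - [1,[0,0,-0.1],[0,-0.01,0]]
    - [1,[0,0,0],[0,0,0]]

```text
clock: 7.35
position: [0.4518, -0.162, 0.0286]
ee_rot: [-0.014, 3.131, -0.0]
force: [-1.1, -1.9, -3.6]
width: 0.259
gripper_force: 40.0
```

send_rows:
  increments:
    - [1,[-0.5,0,0],[0,0,0]]
    - [1,[-0.5,0,0],[0,0,0]]
    - [1,[0,0,0],[0,0,0]]

```text
clock: 7.65
position: [0.4628, -0.1618, 0.0288]
ee_rot: [-0.015, 3.13, -0.001]
force: [1.6, -1.1, -4.8]
width: 0.255
gripper_force: 40.0
```

send_rows:
  increments:
    - [1,[-1,0,0],[0,0,0]]
    - [1,[-1,0,0],[0,0,0]]
    - [1,[-0.5,0,0],[0,0,0]]
    - [1,[0,0,0],[0,0,0]]

```text
clock: 8.05
position: [0.4879, -0.1616, 0.0292]
ee_rot: [-0.015, 3.129, -0.001]
force: [2.1, -2.4, -4.3]
width: 0.259
gripper_force: 40.0
```

send_rows:
  increments:
    - [1,[-1,0,0],[0,0,0]]
    - [1,[-1,0,0],[0,0,0]]
    - [1,[-0.5,0,0],[0,0,0]]
    - [1,[0,0,0],[0,0,0]]

```text
clock: 8.45
position: [0.5128, -0.1614, 0.0295]
ee_rot: [-0.015, 3.129, -0.001]
force: [2.1, -2.9, -3.6]
width: 0.262
gripper_force: 40.0
```

send_rows:
  increments:
    - [1,[-0.8,0,0.1],[0,0,0]]
    - [1,[-0.7,0,0],[0,0,0]]
    - [1,[0,0,0],[0,0,0]]

```text
clock: 8.75
position: [0.5275, -0.1612, 0.0285]
ee_rot: [-0.015, 3.13, -0.0]
force: [1.9, -4.4, -5.6]
width: 0.258
gripper_force: 40.0
```

send_rows:
  increments:
    - [1,[-0.2,0,0],[0,0,0]]
    - [1,[-0.2,0,0],[0,0,0]]
    - [1,[0,0,0],[0,0,0]]

```text
clock: 9.05
position: [0.5297, -0.1612, 0.0284]
ee_rot: [-0.014, 3.132, 0.0]
force: [-1.5, -4.5, -4.7]
width: 0.259
gripper_force: 40.0
```

send_rows:
  increments:
    - [1,[-0.2,0,0],[0,0,0]]
    - [1,[0,0,0],[0,0,0]]

```text
clock: 9.25
position: [0.5317, -0.1612, 0.0284]
ee_rot: [-0.014, 3.132, 0.0]
force: [-1.4, -4.9, -4.5]
width: 0.258
gripper_force: 40.0
```

send_rows:
  increments:
    - [1,[-0.1,-0.05,0.05],[0,0,0]]
    - [1,[-0.1,0,0],[0,0,0]]
    - [1,[0,0,0],[0,0,0]]

```text
clock: 9.55
position: [0.5339, -0.1613, 0.0281]
ee_rot: [-0.015, 3.132, 0.001]
force: [-2.8, -3.3, -2.5]
width: 0.261
gripper_force: 40.0
```

send_rows:
  increments:
    - [1,[-0.2,0,0],[0,0,0]]
    - [1,[0,0,0],[0,0,0]]

```text
clock: 9.75
position: [0.536, -0.1613, 0.0281]
ee_rot: [-0.015, 3.132, 0.001]
force: [-5.0, -2.1, -1.4]
width: 0.261
gripper_force: 40.0
```

send_rows:
  increments:
    - [1,[-0.1,0,0],[0,0,0]]
    - [1,[0,0,0],[0,0,0]]

```text
clock: 9.95
position: [0.5361, -0.1613, 0.0281]
ee_rot: [-0.014, 3.133, 0.001]
force: [-7.2, -2.0, 2.0]
width: 0.256
gripper_force: 40.0
```

send_rows:
  increments:
    - [1,[-0.1,0,0],[0,0,0]]
    - [1,[0,0,0],[0,0,0]]

```text
clock: 10.15
position: [0.5361, -0.1613, 0.0281]
ee_rot: [-0.014, 3.135, 0.001]
force: [-10.5, -1.5, 6.4]
width: 0.26
gripper_force: 40.0
```

send_rows:
  increments:
    - [1,[-0.1,0,0],[0,0,0]]
    - [1,[0,0,0],[0,0,0]]

```text
clock: 10.35
position: [0.5361, -0.1613, 0.028]
ee_rot: [-0.014, 3.137, 0.002]
force: [-13.8, -1.7, 9.9]
width: 0.261
gripper_force: 40.0
```

send_rows:
  increments:
    - [1,[0,0,0.1],[0,0,0]]
    - [1,[0,0,0],[0,0,0]]
    - [3.6,[0,0,0],[0,0,0]]
    - [3.6,[0,0,0],[0,0,0]]
    - [3.6,[0,0,0],[0,0,0]]

```text
clock: 10.85
position: [0.5405, -0.1609, 0.0275]
ee_rot: [-0.016, 3.129, 0.001]
force: [-0.6, 0.4, 1.2]
width: 0.388
gripper_force: 0.0
```

```bash
python3 - <<'E'
from h import *
o=arm.observe(); print(o["position"],o["ee_rot"],o["force"],o["width"],o["joints"])
E
```

```text
[ 0.54048106 -0.16089235  0.02745   ] [-1.55509638e-02  3.12927611e+00  5.10397199e-04] [-0.64545741  0.41704429  1.15948969] 0.38778948889501913 [ 0.11557637  0.57290513  0.11273803  1.93727884 -0.10942763  0.62520125
  1.87927065]
```

send_rows:
  increments:
    - [4.5,[0,0,-1],[0,0,0]]
    - [5.5,[0,0,-3],[0,0,0]]
    - [5.5,[0,0,-4.5],[0,0,0]]
    - [5.5,[0,0,-4.5],[0,0,0]]
    - [5.5,[3,0,-2],[0,0,0]]

```text
clock: 11.35
position: [0.5124, -0.1617, 0.1817]
ee_rot: [-0.017, 3.122, -0.002]
force: [-0.3, -1.2, 0.6]
width: 0.602
gripper_force: 0.0
```

send_rows:
  increments:
    - [5.5,[4,0,0],[0,0,0.1]]
    - [5.5,[4,0,0],[0,0,-0.1]]
    - [5.5,[4,0,0],[0,0,0]]
    - [5.5,[0,0,0],[0,0,0]]

```text
clock: 11.75
position: [0.3826, -0.1587, 0.1758]
ee_rot: [-0.011, 3.134, 0.002]
force: [0.7, 0.5, 0.4]
width: 0.601
gripper_force: 0.0
```

```bash
python3 - <<'E'
from h import *
o=arm.observe(); print(o["position"],o["ee_rot"],o["force"],o["width"])
im=arm.get_image("side");im2=arm.get_image("top")
cv2.imwrite("pics/side6.png",im[:,:,::-1]);cv2.imwrite("pics/top6.png",im2[:,:,::-1])
cv2.imwrite("pics/s6.png",np.hstack([cv2.resize(im[140:210,280:380,::-1],(400,280),interpolation=2),cv2.resize(im2[145:215,340:440,::-1],(400,280),interpolation=2)]))
go(.611,-.1605,.13,215)
E
```

```text
[ 0.38260343 -0.15874045  0.17579248] [-1.09211432e-02  3.13402408e+00  1.82728283e-03] [0.73587102 0.45391378 0.42932429] 0.6007692913799583
shift [-22.25  -0.34   4.93] turn [-0.004  0.012 -0.602] t 11.85
```

View pics/s6.png

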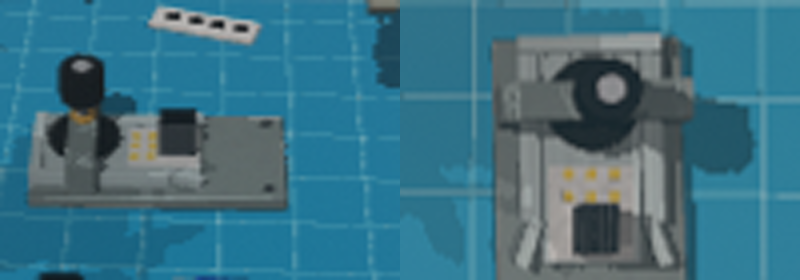

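The module lies flat and straight between the rails, bare end under the beam up to the stop. The heatsink is at crop (595,228). Now the knob.

send_rows:
  increments:
    - [6,[-4.5,0,0],[0,0.012,0]]
    - [6,[-4.5,0,0],[0,0,0]]
    - [6,[-4.5,0,0],[0,0,0]]
    - [6,[-4.5,0,0],[0,0,0]]
    - [6,[-4.2,-0.3,0],[0,0,-0.1]]

```text
clock: 12.35
position: [0.6136, -0.1584, 0.1755]
ee_rot: [0.175, -3.136, -0.001]
force: [-0.2, -0.0, 0.2]
width: 0.657
gripper_force: 0.0
```

send_rows:
  increments:
    - [6,[0,0,2],[0,0,-0.12]]
    - [6,[0,0,2],[0,0,-0.12]]
    - [6,[0,0,0.5],[0,0,-0.12]]
    - [6,[0,0,0],[0,0,-0.12]]
    - [6,[0,0,0],[0,0,0]]

```text
clock: 12.85
position: [0.611, -0.1596, 0.1303]
ee_rot: [0.915, -3.004, -0.001]
force: [0.0, -0.2, 1.1]
width: 0.65
gripper_force: 0.0
```

```bash
python3 - <<'E'
from h import *
o=arm.observe(); print(o["position"],o["force"],o["ft_torque"],o["joints"][6])
go(.611,-.1605,.073,215)
E
```

```text
[ 0.61103809 -0.15958118  0.13027174] [ 0.04114351 -0.2278168   1.12088093] [0.07914179 0.00486214 0.02227408] 2.3358156637997185
shift [ 0.05 -0.08  5.73] turn [ 0.001 -0.001 -0.02 ] t 12.85
```

send_rows:
  increments:
    - [6,[0,-0.1,2],[0,0,-0.1]]
    - [6,[0,0,2],[0,0,-0.1]]
    - [6,[0,0,1.2],[0,0,-0.1]]
    - [6,[0,0,0.5],[0,0,0]]
    - [6,[0,0,0],[0,0,0]]

```text
clock: 13.35
position: [0.6104, -0.1605, 0.0732]
ee_rot: [1.343, -2.838, -0.002]
force: [-0.2, 0.3, 0.1]
width: 0.655
gripper_force: 0.0
```

send_rows:
  increments:
    - [2,[0,0,0],[0,0,0]]
    - [2,[0,0,0],[0,0,0]]
    - [2,[0,0,0],[0,0,0]]
    - [2,[0,0,0],[0,0,0]]
    - [2,[0,0,0],[0,0,0]]
  force: 40

```text
clock: 13.85
position: [0.6116, -0.1615, 0.0745]
ee_rot: [-1.349, 2.836, -0.002]
force: [4.4, -3.1, -0.7]
width: 0.386
gripper_force: 40.0
```

```bash
cat > st.py <<'E'
from h import *
o=arm.observe(); R=Ro.from_rotvec(o["ee_rot"]).as_matrix()
print("t",o["clock"],o["position"].round(4),"F",o["force"].round(1),"T",o["ft_torque"].round(2),"j7",o["joints"][6].round(3),"w",round(o["width"]*9.2,2),"g",round(o["gripper_force"],1),"psi",np.degrees(np.arctan2(R[1,0],R[0,0])).round(1))
E
python3 st.py
```

```text
t 13.85 [ 0.6116 -0.1615  0.0745] F [ 4.4 -3.1 -0.7] T [-0.41 -0.84 -0.04] j7 2.584 w 3.55 g 40.0 psi -129.1
```

send_rows:
  increments:
    - [2,[0,-0.05,0],[0,0,0.1]]
    - [2,[0,0,0.04],[0,0,0.15]]
    - [2,[0,0,0.04],[0,0,0.15]]
    - [2,[0,0,0.04],[0,0,0.15]]
    - [2,[0,0,0.03],[0,0,0]]

```text
clock: 14.35
position: [0.6112, -0.1608, 0.073]
ee_rot: [0.526, -3.097, 0.0]
force: [0.5, -0.7, 7.7]
width: 0.384
gripper_force: 40.0
```

```bash
python3 st.py
```

```text
t 14.35 [ 0.6112 -0.1608  0.073 ] F [ 0.5 -0.7  7.7] T [ 0.13  0.06 -0.03] j7 2.131 w 3.53 g 40.0 psi -160.7
```

send_rows:
  increments:
    - [2,[0,0,0.04],[0,0,0.15]]
    - [2,[0,0,0.04],[0,0,0.15]]
    - [2,[0,0,0],[0,0,0]]

```text
clock: 14.65
position: [0.6111, -0.1603, 0.0722]
ee_rot: [0.061, -3.14, -0.001]
force: [-0.5, 2.6, 5.7]
width: 0.386
gripper_force: 40.0
```

```bash
python3 st.py
```

```text
t 14.65 [ 0.6111 -0.1603  0.0722] F [-0.5  2.6  5.7] T [ 0.43  0.   -0.04] j7 1.889 w 3.55 g 40.0 psi -177.8
```

send_rows:
  increments:
    - [2,[0,0,0.04],[0,0,0.15]]
    - [2,[0,0,0.04],[0,0,0.15]]
    - [2,[0,0,0],[0,0,0]]

```text
clock: 14.95
position: [0.6112, -0.1598, 0.0714]
ee_rot: [-0.409, -3.114, -0.001]
force: [0.7, 2.8, 8.5]
width: 0.386
gripper_force: 40.0
```

```bash
python3 st.py
```

```text
t 14.95 [ 0.6112 -0.1598  0.0714] F [0.7 2.8 8.5] T [ 0.71 -0.05 -0.04] j7 1.646 w 3.55 g 40.0 psi 165.0
```

send_rows:
  increments:
    - [2,[0,0,0.04],[0,0,0.15]]
    - [2,[0,0,0.04],[0,0,0.15]]
    - [2,[0,0,0],[0,0,0]]

```text
clock: 15.25
position: [0.6115, -0.1594, 0.0707]
ee_rot: [-0.869, -3.018, -0.002]
force: [1.2, 2.8, 7.6]
width: 0.384
gripper_force: 40.0
```

```bash
python3 st.py
```

```text
t 15.25 [ 0.6115 -0.1594  0.0707] F [1.2 2.8 7.6] T [ 0.83 -0.19 -0.07] j7 1.404 w 3.53 g 40.0 psi 147.9
```

send_rows:
  increments:
    - [2,[0,0,0.04],[0,0,0.15]]
    - [2,[0,0,0.04],[0,0,0.15]]
    - [2,[0,0,0],[0,0,0]]

```text
clock: 15.55
position: [0.6118, -0.159, 0.0699]
ee_rot: [-1.31, -2.855, -0.003]
force: [0.4, 4.6, 7.1]
width: 0.385
gripper_force: 40.0
```

```bash
python3 st.py
```

```text
t 15.55 [ 0.6118 -0.159   0.0699] F [0.4 4.6 7.1] T [ 1.03 -0.41 -0.07] j7 1.163 w 3.54 g 40.0 psi 130.7
```

send_rows:
  increments:
    - [2,[0.03,0.03,0.04],[0,0,0.15]]
    - [2,[0,0,0.04],[0,0,0.15]]
    - [2,[0,0,0],[0,0,0]]

```text
clock: 15.85
position: [0.6123, -0.1588, 0.0692]
ee_rot: [-1.722, -2.627, -0.003]
force: [2.0, 3.8, 7.3]
width: 0.383
gripper_force: 40.0
```

```bash
python3 st.py
```

```text
t 15.85 [ 0.6123 -0.1588  0.0692] F [2.  3.8 7.3] T [ 0.85 -0.67 -0.06] j7 0.923 w 3.52 g 40.0 psi 113.5
```

send_rows:
  increments:
    - [2,[0,0,0.04],[0,0,0.15]]
    - [2,[0,0,0.04],[0,0,0.15]]
    - [2,[0,0,0],[0,0,0]]

```text
clock: 16.15
position: [0.6127, -0.1587, 0.0684]
ee_rot: [2.095, 2.341, 0.003]
force: [4.7, 5.0, 7.0]
width: 0.384
gripper_force: 40.0
```

```bash
python3 st.py
```

```text
t 16.15 [ 0.6127 -0.1587  0.0684] F [4.7 5.  7. ] T [ 0.86 -0.93  0.  ] j7 0.683 w 3.53 g 40.0 psi 96.3
```

send_rows:
  increments:
    - [2,[0,0,0.04],[0,0,0.15]]
    - [2,[0,0,0.04],[0,0,0.15]]
    - [2,[0,0,0],[0,0,0]]

```text
clock: 16.45
position: [0.6132, -0.1588, 0.0677]
ee_rot: [2.421, 2.002, 0.004]
force: [5.5, 4.3, 6.4]
width: 0.384
gripper_force: 40.0
```

```bash
python3 st.py
```

```text
t 16.45 [ 0.6132 -0.1588  0.0677] F [5.5 4.3 6.4] T [ 0.75 -1.23 -0.03] j7 0.444 w 3.53 g 40.0 psi 79.2
```

send_rows:
  increments:
    - [2,[0.05,0.04,0.04],[0,0,0.15]]
    - [2,[0,0,0.04],[0,0,0.15]]
    - [2,[0,0,0],[0,0,0]]

```text
clock: 16.75
position: [0.6137, -0.159, 0.0671]
ee_rot: [2.693, 1.617, 0.004]
force: [5.0, 3.0, 9.4]
width: 0.383
gripper_force: 40.0
```

```bash
python3 st.py
```

```text
t 16.75 [ 0.6137 -0.159   0.0671] F [5.  3.  9.4] T [ 0.52 -1.04 -0.15] j7 0.204 w 3.52 g 40.0 psi 62.0
```

send_rows:
  increments:
    - [2,[0,0,0.04],[0,0,0.15]]
    - [2,[0,0,0.04],[0,0,0.15]]
    - [2,[0,0,0],[0,0,0]]

```text
clock: 17.05
position: [0.6141, -0.1593, 0.0664]
ee_rot: [2.904, 1.196, 0.004]
force: [6.3, 2.6, 8.6]
width: 0.383
gripper_force: 40.0
```

```bash
python3 st.py
```

```text
t 17.05 [ 0.6141 -0.1593  0.0664] F [6.3 2.6 8.6] T [ 0.37 -1.35 -0.25] j7 -0.036 w 3.52 g 40.0 psi 44.8
```

send_rows:
  increments:
    - [2,[0,0,0],[0,0,0]]

```text
clock: 17.15
position: [0.6141, -0.1592, 0.0664]
ee_rot: [2.901, 1.203, 0.005]
force: [7.2, 2.8, 7.5]
width: 0.38
gripper_force: 40.0
```

```bash
python3 st.py
```

```text
t 17.15 [ 0.6141 -0.1592  0.0664] F [7.2 2.8 7.5] T [ 0.3  -1.35 -0.24] j7 -0.033 w 3.5 g 40.0 psi 45.0
```

send_rows:
  increments:
    - [2,[0,0,0.04],[0,0,0.15]]
    - [2,[0,0,0],[0,0,0]]

```text
clock: 17.35
position: [0.6142, -0.1595, 0.066]
ee_rot: [2.985, 0.975, 0.005]
force: [6.6, 3.0, 8.8]
width: 0.383
gripper_force: 40.0
```

```bash
python3 st.py; python3 -c "
from h import *
print(arm.observe()['joint_efforts'])"
```

```text
t 17.35 [ 0.6142 -0.1595  0.066 ] F [6.6 3.  8.8] T [ 0.31 -1.41 -0.26] j7 -0.157 w 3.52 g 40.0 psi 36.2
[  2.37175249 -62.34721184  18.17544222 -15.41296184   1.6553862
   1.31402101  -1.52413901]
```

Torque jumped from about 0.05 to 0.25 N m at about 2.93 rad of sweep (168°), so the foot has touched there. The remaining turn for 90° past it is about 1.1 rad, to psi ≈ −27°.

send_rows:
  increments:
    - [2,[0.06,0.01,0.03],[0,0,0.15]]
    - [2,[0,0,0.03],[0,0,0.15]]
    - [2,[0,0,0],[0,0,0]]

```text
clock: 17.65
position: [0.6144, -0.1599, 0.0653]
ee_rot: [3.097, 0.517, 0.004]
force: [6.1, 0.5, 8.1]
width: 0.383
gripper_force: 40.0
```

```bash
python3 st.py
```

```text
t 17.65 [ 0.6144 -0.1599  0.0653] F [6.1 0.5 8.1] T [-0.08 -1.21 -0.27] j7 -0.402 w 3.53 g 40.0 psi 19.0
```

send_rows:
  increments:
    - [2,[0,0,0.04],[0,0,0.15]]
    - [2,[0,0,0.04],[0,0,0.15]]
    - [2,[0,0,0],[0,0,0]]

```text
clock: 17.95
position: [0.6145, -0.1604, 0.0645]
ee_rot: [3.139, 0.048, 0.004]
force: [6.1, 0.2, 6.6]
width: 0.383
gripper_force: 40.0
```

```bash
python3 st.py
```

```text
t 17.95 [ 0.6145 -0.1604  0.0645] F [6.1 0.2 6.6] T [-0.31 -1.33 -0.3 ] j7 -0.649 w 3.52 g 40.0 psi 1.8
```

send_rows:
  increments:
    - [2,[0,0,0.04],[0,0,0.15]]
    - [2,[0,0,0.04],[0,0,0.15]]
    - [2,[0,0,0.04],[0,0,0.15]]
    - [2,[0,0,0.01],[0,0,0.05]]
    - [2,[0,0,0],[0,0,0]]

```text
clock: 18.45
position: [0.6142, -0.1612, 0.0634]
ee_rot: [3.055, -0.725, 0.005]
force: [6.9, -2.6, 7.2]
width: 0.381
gripper_force: 40.0
```

```bash
python3 st.py
```

```text
t 18.45 [ 0.6142 -0.1612  0.0634] F [ 6.9 -2.6  7.2] T [-0.72 -1.21  0.18] j7 -1.065 w 3.51 g 40.0 psi -26.7
```

send_rows:
  increments:
    - [2,[0,0,0],[0,0,0]]

```text
clock: 18.55
position: [0.6142, -0.1612, 0.0634]
ee_rot: [3.055, -0.722, 0.005]
force: [7.7, -3.3, 7.3]
width: 0.387
gripper_force: 40.0
```

```bash
python3 st.py; python3 - <<'E'
from h import *
print(arm.observe()['joint_efforts'].round(2))
E
```

```text
t 18.55 [ 0.6142 -0.1612  0.0634] F [ 7.7 -3.3  7.3] T [-0.83 -1.22  0.05] j7 -1.064 w 3.56 g 40.0 psi -26.6
[ -0.7  -64.45  20.92 -13.21   1.     2.34  -0.21]
```

The final angle is psi −26.7°, about 90° past the bite. I'll release and withdraw.

send_rows:
  increments:
    - [6,[0,0,0],[0,0,0]]
    - [6,[0,0,0],[0,0,0]]
    - [6,[0,0,0],[0,0,0]]
    - [6,[0,0,-2],[0,0,0]]
    - [6,[0,0,-4],[0,0,0]]

```text
clock: 19.05
position: [0.6099, -0.1589, 0.1209]
ee_rot: [3.055, -0.73, -0.011]
force: [0.5, -0.4, 0.7]
width: 0.65
gripper_force: 0.0
```

send_rows:
  increments:
    - [6,[0,0,-4],[0,0,0]]
    - [6,[-4,0,0],[0,0,0]]
    - [6,[-4,0,0],[0,0,0]]
    - [6,[-4,0,0],[0,0,0]]
    - [6,[-4,0,0],[0,0,0]]

```text
clock: 19.55
position: [0.4674, -0.0872, 0.1627]
ee_rot: [3.055, -0.73, -0.004]
force: [-0.4, 0.4, 0.2]
width: 0.654
gripper_force: 0.0
```

send_rows:
  increments:
    - [6,[0,0,0],[0,0,0]]
    - [6,[0,0,0],[0,0,0]]

```text
clock: 19.75
position: [0.4689, -0.0868, 0.1632]
ee_rot: [-3.054, 0.728, 0.002]
force: [0.6, -0.0, -0.3]
width: 0.656
gripper_force: 0.0
```

```bash
python3 - <<'E'
from h import *
o=arm.observe();print(o["clock"],o["position"],o["force"].round(1),o["ft_torque"].round(2))
im=arm.get_image("side");im2=arm.get_image("top")
cv2.imwrite("pics/s7.png",np.hstack([cv2.resize(im[100:300,200:400,::-1],(400,400),interpolation=2),cv2.resize(im2[120:245,300:425,::-1],(400,400),interpolation=2)]))
E
```

```text
19.75 [ 0.4688958  -0.0867769   0.16319667] [ 0.6 -0.  -0.3] [-0.06  0.11 -0.03]
```

View pics/s7.png

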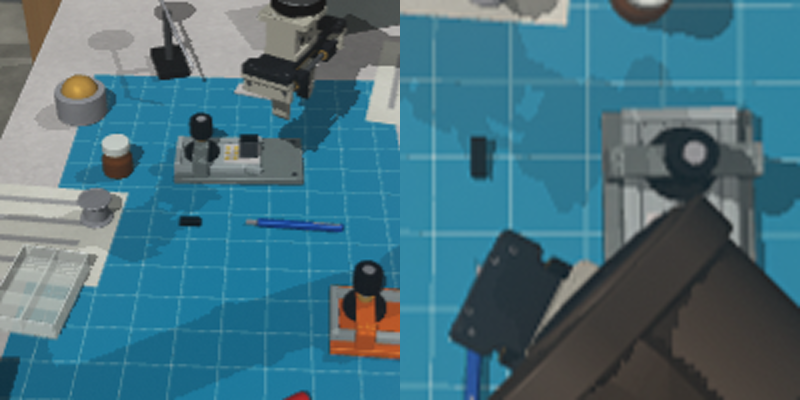

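The module sits in the channel under the lowered knob (side crop (200,125)), the bystanders are where they were, and the gripper is clear. I'm handing in.

```bash
python3 -c "
from cell import arm
print(arm.sign_off())"
```

```text
the job is handed in; nothing more can be done
None
```

I slid the lamp module home against the end stop and tightened the clamp about a quarter turn past the bite (estimated 92°, give or take 7°, since the torque readings were noisy), then let go and handed the job in at about 20 s with the other things left in place.

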